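# Fit the casting rings to their crucible formers

### The job

Four sprued wax patterns stand on their rubber crucible formers, ready for investing. Set each steel casting ring over a pattern onto the former of its own size, fully home and level on the seat inside the lip, and let go. Leave the formers standing about where they are, and do not tip them or push hard with the gripper against them or the wax.

Things in the scene. Friction and masses are not known exactly. Their poses are not given: they have to be found in the camera images.
- ring_a: the smallest of four plain steel casting rings: an upright tube, open at both ends, 32 mm outside diameter, wall 2 mm, 46 mm tall; stands loose on the worktop. Origin: centre of its lower end, z along its axis (up). Being round it can be gripped across the outside at any yaw; grip it by its top 25 mm so that the fingertips stay above the former's lip when it goes home
- ring_b: the second smallest of four plain steel casting rings: an upright tube, open at both ends, 43 mm outside diameter, wall 2 mm, 51 mm tall; stands loose on the worktop. Origin: centre of its lower end, z along its axis (up). Being round it can be gripped across the outside at any yaw; grip it by its top 25 mm so that the fingertips stay above the former's lip when it goes home
- ring_c: the second largest of four plain steel casting rings: an upright tube, open at both ends, 54 mm outside diameter, wall 2 mm, 56 mm tall; stands loose on the worktop. Origin: centre of its lower end, z along its axis (up). Being round it can be gripped across the outside at any yaw; grip it by its top 25 mm so that the fingertips stay above the former's lip when it goes home
- ring_d: the largest of four plain steel casting rings: an upright tube, open at both ends, 65 mm outside diameter, wall 2 mm, 61 mm tall; stands loose on the worktop. Origin: centre of its lower end, z along its axis (up). Being round it can be gripped across the outside at any yaw; grip it by its top 25 mm so that the fingertips stay above the former's lip when it goes home
- former_a: smallest of four loose rubber formers, for the 32 mm ring: round cup 49 mm across, lip 14 mm high, flared inside from 35 mm at the bottom to 41 mm. Ring seats on the flat inside the lip, 6 mm above the underside, axes in line, round a dome 24 mm across with a wax pattern on it (a single small crown on a stem), top 32 mm above the underside. Origin: centre of underside, z up
- former_b: second smallest of four loose rubber formers, for the 43 mm ring: round cup 60 mm across, lip 14 mm high, flared inside from 46 mm at the bottom to 52 mm. Ring seats on the flat inside the lip, 6 mm above the underside, axes in line, round a dome 35 mm across with a wax pattern on it (a single large crown on a stem), top 35 mm above the underside. Origin: centre of underside, z up
- former_c: second largest of four loose rubber formers, for the 54 mm ring: round cup 71 mm across, lip 14 mm high, flared inside from 57 mm at the bottom to 63 mm. Ring seats on the flat inside the lip, 6 mm above the underside, axes in line, round a dome 46 mm across with a wax pattern on it (two crowns on a forked stem), top 40 mm above the underside. Origin: centre of underside, z up
- former_d: largest of four loose rubber formers, for the 65 mm ring: round cup 82 mm across, lip 14 mm high, flared inside from 68 mm at the bottom to 74 mm. Ring seats on the flat inside the lip, 6 mm above the underside, axes in line, round a dome 57 mm across with a wax pattern on it (three crowns in a row on a forked stem), top 41 mm above the underside. Origin: centre of underside, z up

How it is judged (in metres and radians):
At the end, for the whole second after the job is handed in: Each of the four rings stands released and at rest in the former of its own size: its lower end within 3 mm of the former's seat (9 mm above its underside), its centre within 6 mm of the former's, ring and former level within 0.08 rad, and each former within 40 mm of where it stood (horizontal distance between ring_a and former_a below 0.006 m and z of ring_a in the frame of former_a below 0.009 m and angle between each of ring_a, former_a, ring_b, former_b, ring_c, former_c, ring_d, former_d's own z axis and vertical below 0.08 rad and distance of each of former_a, former_b, former_c, former_d from where it was at the start of the episode below 0.04 m and linear speed of each of ring_a, ring_b, ring_c, ring_d below 0.02 m/s and angular speed of each of ring_a, ring_b, ring_c, ring_d below 0.2 rad/s and horizontal distance between ring_b and former_b below 0.006 m and z of ring_b in the frame of former_b below 0.009 m and horizontal distance between ring_c and former_c below 0.006 m and z of ring_c in the frame of former_c below 0.009 m and horizontal distance between ring_d and former_d below 0.006 m and z of ring_d in the frame of former_d below 0.009 m); the robot touches nothing.
It fails at once if a former is tipped over, which would break its wax pattern (angle between any of former_a, former_b, former_c, former_d's own z axis and vertical above 0.35 rad).
It fails at once if the gripper pushes hard (over 15 N) on a former or its wax pattern (contact force between the fingers and former_a above 15 N or contact force between the fingers and former_b above 15 N or contact force between the fingers and former_c above 15 N or contact force between the fingers and former_d above 15 N).
It also fails if it takes over 106 s, if anything falls off the work surface, if the arm or the gripper's body presses on something with over 40 N, if the wrist force passes 120 N, or if a joint passes its speed limit or range.

### The arm

A 6-joint arm with a two-finger parallel gripper is mounted at the origin on a cart in front of the work surface, level with it; the furniture and walls round the work are solid. World frame = base frame: x ahead of the robot, y to its left, z up, the work surface at z = 0. Lengths are in mm, angles in rad, forces in N, time in s.
With the tool pointing down it reaches from about 275 to 1000 mm from the base axis. Payload 8.4 kg.
Tool frame: the origin (TCP) lies between the finger pads; the fingertips stand 22 mm ahead of it and the grasp point (between the pads) lies 3 mm ahead of it (r.nose_length is the z of the fingertips in the tool frame, in mm); z points along the fingers, y is the line along which they close (so a half turn about z gives the same grasp; the last joint's range is limited). The gripper opens to 85 mm and grips with 20 to 120 N. Pads are 22 mm wide; open, the fingers measure 114 mm over their backs; the gripper's body (76 mm by 85 mm) begins 54 mm behind the grasp point. The pads swing forward as they close: fully open they stand 13 mm farther back than shut.
Start: joints at [-1.347, 0.353, 1.633, -0, 1.155, -0.002], TCP at [139.927, -609.137, 253.281] pointing down, gripper open.
Joint ranges: [-2.63, 2.63], [-0.92, 2.1], [0.06, 2.66], [-1.3, 4.44], [0, 2.69], [-3.02, 3.02]. Speed limits (rad/s): [2.22, 2.22, 2.79, 3.14, 3.14, 3.14].

### API

Orientations are given as [roll, pitch, yaw] about the fixed x, y, z axes, in that order (R = Rz(yaw) Ry(pitch) Rx(roll)).
In Python, from rig import r, cams gives the robot as it stands.
- The arm moves only by the shell command python3 -m handwheel [FORCE], which reads ROWS from standard input. ROWS is a JSON list of rows, 1 to 5 of them, each written [[rx, ry, rz], [dx, dy, dz], opening]: a rotation vector rx, ry, rz in a scale on which 1.0 is 2 pi rad, then dx, dy, dz in fractions of the full range, 1 being 300 mm, then the opening from 0.0 (shut) to 1.0 (fully open); each row shifts and turns the commanded pose from where the row before left it, along the tool's axes as they then stand; what a row does not reach is not made up. A row lasts 1/12 s, in which the tool goes at most 41.7 mm and 0.125 rad, less where a joint would pass 70% of its speed; a pose out of reach is approached as far as the arm can. The fingers move at their own pace and stop on an object; FORCE is the grip in N (left out, the last holds). Time passes only in rows, so rows that do not move let the fingers close. It prints the time, the measured TCP pose, the force, the opening and the grip force at its end. Shift and turn numbers lie between -1 and 1, and a call with a number outside is refused. Input that does not fit is refused with a message, and nothing moves.
- r.sense(): the state, without advancing time (a new reading comes with each control period).
- cams.grab_frame(name): name is "side" or "top" or "wrist"; returns the picture (420x560x3 uint8, red, green, blue); there is no depth.
- cams.camera_params(name): a dict with "fx", "fy", "cx", "cy" (pixels), "rvec" (rotation vector, rad) and "tvec" (3), from world to camera coordinates, as OpenCV has them. Camera axes: x right, y down, z forward; pixel columns grow to the right and rows downward; lengths in mm; the calibration is good to about 2 mm. A picture is of the moment at which its call begins: read the wrist's pose just before it. camera_params takes no time and is no camera call; for the wrist camera it gives the pose at the moment of the call.
- r.sign_off(): hands the job in; it is judged then, once.
The state is a dict: "clock": time; "qpos": joint angles; "qvel": joint speeds; "joint_efforts": joint torques, N m; "eef_pos": TCP position; "tcp_rot": TCP orientation; "contact_force": force on the tool from outside, world axes, zero at the start; "wrist_torque": the same for the moment, N m; "opening": opening from 0.0 (shut) to 1.0 (fully open); "grasp_force": force on a finger pad.
Only numpy, scipy, OpenCV 4.12 (cv2) and the standard library are available. Lean on these libraries where they do the work, as an engineer would, in place of code of your own. Each camera call takes 0.05 s, during which the arm holds its last target. There are 200 camera calls.

## Working session

There is one attempt and no reset: what is moved stays moved. The work goes in short steps, Python scripts to look and compute and a shell command to move; the robot and the scene stay as the last step left them, time stands still between calls to the robot, and variables do not carry over. Pictures are saved under pics/ and viewed, at most 14 in all, crops included, and the job is handed in when it is done.

```bash
ls; mkdir -p pics; python3 - <<'E'
from rig import r,cams
import cv2
for n in ["top","side"]:
    im=cams.grab_frame(n); cv2.imwrite(f"pics/{n}0.png",im[:,:,::-1]); print(cams.camera_params(n))
print(r.sense())
E
```

```text
pics
{'fx': 381.55100404969653, 'fy': 381.55100404969653, 'cx': 281.8775495138124, 'cy': 210.77610225231777, 'rvec': array([ 2.19190652, -2.22676029,  0.09074397]), 'tvec': array([-64.43117504, 544.16414861, 880.11521245])}
{'fx': 395.6084721620549, 'fy': 395.6084721620549, 'cx': 278.1417278887512, 'cy': 212.0900098898603, 'rvec': array([ 2.12239003, -0.30137413,  0.13298517]), 'tvec': array([-541.75599073,   80.36290079,  801.09905961])}
{'clock': 0.1, 'qpos': array([-1.34743516e+00,  3.53587758e-01,  1.63407614e+00, -2.13079923e-05,
        1.15522552e+00, -2.38121676e-03]), 'qvel': array([ 8.83910629e-04,  9.99738557e-04, -1.43169186e-03,  4.40147289e-04,
       -1.20602384e-05,  8.81348246e-04]), 'joint_efforts': array([-8.40348439e-04, -6.06358194e+01, -3.42821860e+01, -4.16262822e-06,
        3.95167837e-03, -1.58616723e-05]), 'eef_pos': array([ 139.80648975, -608.73378053,  252.62420325]), 'tcp_rot': array([-3.14029585e+00,  1.63952950e-05,  2.25751008e-01]), 'contact_force': array([ 0.38237325,  0.12438192, -0.52084843]), 'wrist_torque': array([-0.06934158, -0.02244266,  0.06203322]), 'grasp_force': 0.0, 'opening': 1.0011266216479244}
```

View pics/top0.png

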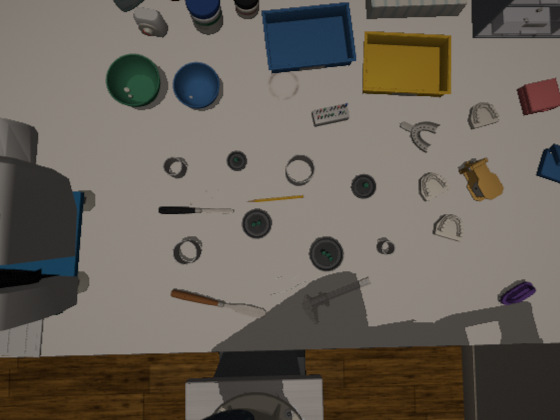

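View pics/side0.png

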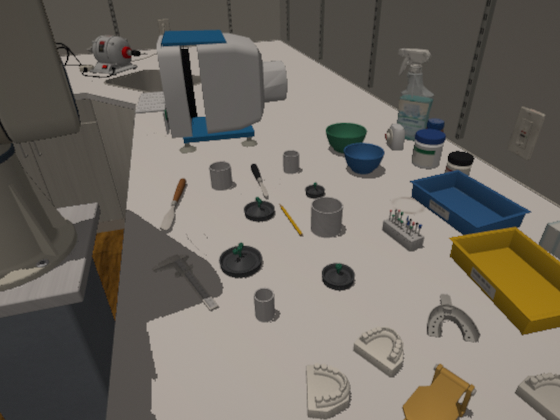

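The top view shows the formers at about a (236,161), b (363,186), c (257,223) and d (326,253). The rings are at a (386,246), b (176,167), c (188,250) and d (299,170).

```bash
cat > h.py <<'E'
from rig import r,cams
import numpy as np, cv2
from scipy.spatial.transform import Rotation as Ro
def P(n):
    p=cams.camera_params(n); K=np.array([[p['fx'],0,p['cx']],[0,p['fy'],p['cy']],[0,0,1]])
    return K,Ro.from_rotvec(np.ravel(p['rvec'])).as_matrix(),np.ravel(p['tvec'])
def back(c,uv,z):
    K,R,t=c; d=R.T@np.linalg.inv(K)@[uv[0],uv[1],1]; o=-R.T@t
    return o+d*(z-o[2])/d[2]
def proj(c,X):
    K,R,t=c; q=(np.atleast_2d(X)@R.T+t)@K.T; return q[:,:2]/q[:,2:]
def circ(c,x,y,z,d,n=48):
    a=np.linspace(0,2*np.pi,n,endpoint=False); return proj(c,np.c_[x+d/2*np.cos(a),y+d/2*np.sin(a),0*a+z])
def delta(x,y,z,yaw):
    s=r.sense(); T=Ro.from_euler('xyz',s['tcp_rot']); G=Ro.from_euler('xyz',[np.pi,0,yaw])
    return T.inv().apply(np.array([x,y,z])-s['eef_pos']).round(1),(T.inv()*G).as_rotvec().round(3)
E
python3 - <<'E'
from h import *
c=P("top")
for n,uv,z in [("fa",(236,161),14),("fb",(363,186),14),("fc",(257,223),14),("fd",(326,253),14),("ra",(386,246),23),("rb",(176,167),25),("rc",(188,250),28),("rd",(299,170),30)]: print(n,back(c,uv,z).round())
K,R,t=P("wrist"); s=r.sense(); T=Ro.from_euler('xyz',s['tcp_rot']).as_matrix()
print(T.T@(-R.T@t-s['eef_pos']),T.T@R.T,K, (-c[1].T@c[2]))
im=cams.grab_frame("top")[120:290,140:420]
cv2.imwrite("pics/topz.png",cv2.resize(im,(784,476),interpolation=cv2.INTER_CUBIC)[:,:,::-1])
cv2.imwrite("pics/w0.png",cams.grab_frame("wrist")[:,:,::-1])
E
```

```text
fa [662.  33.  14.]
fb [ 599. -267.   14.]
fc [515. -14.  14.]
fd [ 442. -175.   14.]
ra [ 457. -314.   23.]
rb [648. 171.  25.]
rc [456. 143.  28.]
rd [ 637. -114.   30.]
[  75.7086114     1.10528269 -120.45278631] [[ 1.23726724e-04 -9.54800084e-01 -2.97248693e-01]
 [ 9.99999814e-01  2.95811337e-04 -5.33943438e-04]
 [ 5.97738772e-04 -2.97248571e-01  9.54799942e-01]] [[347.8246665    0.         278.13742854]
 [  0.         347.8246665  206.17602729]
 [  0.           0.           1.        ]] [496.61290092 -45.84087983 908.92410272]
```

View pics/topz.png

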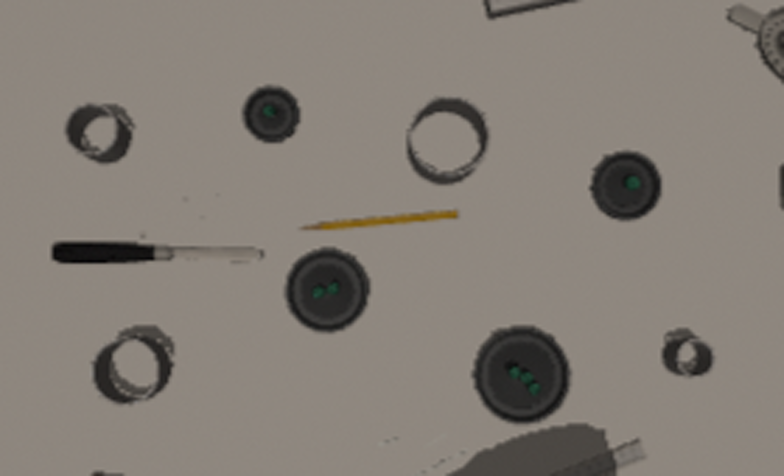

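View pics/w0.png

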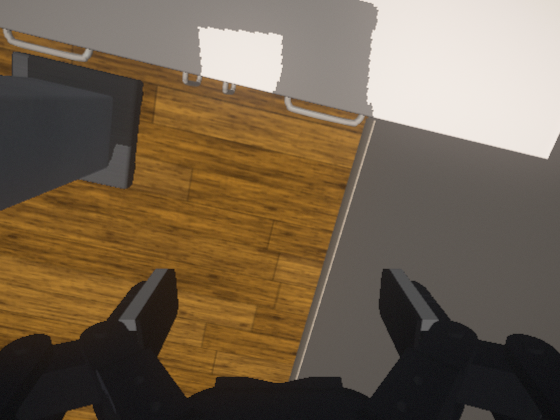

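The wrist view shows only floor and the cart. The top zoom gives clear outlines for all eight items, and the formers are dark discs. I'll keep the present tool yaw and fly over the formers to measure each one with the wrist camera.

The rows are not in the units I measure in: shifts go in shares of 300 mm and turns go in shares of 2 pi rad. I convert before sending: 28 mm / 300 = 0.0933, -25.4 mm / 300 = -0.0847.

```bash
echo '[[[0, 0, 0], [0.0933, -0.0847, 0.0067], 1], [[0, 0, 0], [0.0933, -0.0847, 0.0067], 1], [[0, 0, 0], [0.0933, -0.0847, 0.0067], 1], [[0, 0, 0], [0.0933, -0.0847, 0.0067], 1], [[0, 0, 0], [0.0933, -0.0847, 0.0067], 1]]' | python3 -m handwheel; echo '[[[0, 0, 0], [0.0933, -0.0847, 0.0067], 1], [[0, 0, 0], [0.0933, -0.0847, 0.0067], 1], [[0, 0, 0], [0.0933, -0.0847, 0.0067], 1], [[0, 0, 0], [0.0933, -0.0847, 0.0067], 1], [[0, 0, 0], [0.0933, -0.0847, 0.0067], 1]]' | python3 -m handwheel;echo '[[[0, 0, 0], [0.0933, -0.0847, 0.0067], 1], [[0, 0, 0], [0.0933, -0.0847, 0.0067], 1], [[0, 0, 0], [0.0933, -0.0847, 0.0067], 1], [[0, 0, 0], [0.0933, -0.0847, 0.0067], 1], [[0, 0, 0], [0, 0, 0], 1]]' | python3 -m handwheel
python3 - <<'E'
from h import *
print(r.nose_length,r.sense()['qpos'].round(2),r.sense()['clock'])
for n,p in dict(fd=(442,-175),fc=(515,-14),fb=(599,-267),fa=(662,33)).items(): print(n,delta(*p,220,.226))
c=P("wrist");cv2.imwrite("pics/w1.png",cams.grab_frame("wrist")[:,:,::-1]); np.savez("w1.npz",*c)
print([proj(c,[*p,10])[0].round() for p in [(442,-175),(515,-14),(599,-267)]])
E
```

```text
clock: 0.62
eef_pos: [248.4, -452.4, 243.1]
tcp_rot: [-3.141, -0.0, 0.225]
contact_force: [0.8, 0.3, 1.1]
opening: 1.004
grasp_force: 0.0
clock: 1.03
eef_pos: [356.6, -297.2, 233.3]
tcp_rot: [3.141, -0.0, 0.226]
contact_force: [0.9, -0.3, -0.4]
opening: 1.001
grasp_force: 0.0
clock: 1.45
eef_pos: [445.2, -170.3, 225.2]
tcp_rot: [-3.14, -0.002, 0.229]
contact_force: [-0.5, -0.5, -0.4]
opening: 0.999
grasp_force: 0.0
22.0 [-0.37  0.15  1.97  0.    1.02  0.97] 1.45
fd (array([-4.2,  3.8,  5.2]), array([-0.001, -0.002,  0.003]))
fc (array([ 103.5, -136.4,    5.5]), array([-0.001, -0.002,  0.003]))
fb (array([127.8, 129.1,   5.2]), array([-0.001, -0.002,  0.003]))
fa (array([ 257.3, -148.7,    5.8]), array([-0.001, -0.002,  0.003]))
[array([281., 183.]), array([126.,  66.]), array([425.,  36.])]
```

View pics/w1.png

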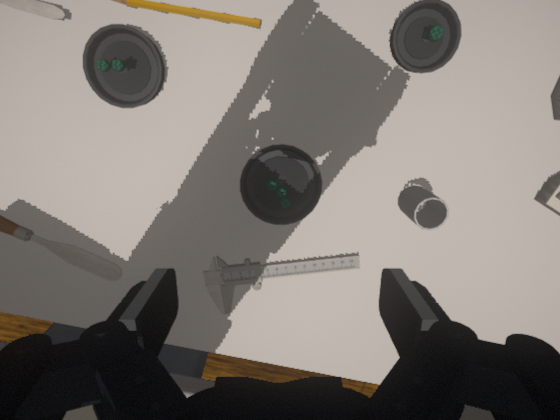

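The wrist view shows former_d at (281,184), former_c at (125,65), former_b at (425,36) and ring_a at about (425,205). Next I'll visit the other formers and fit their silhouettes.

```bash
cat >> h.py <<'E'
def shot(name):
    s=r.sense(); c=P("wrist"); im=cams.grab_frame("wrist")
    cv2.imwrite(f"pics/{name}.png",im[:,:,::-1]); np.savez(name+".npz",K=c[0],R=c[1],t=c[2],eef=s['eef_pos'],rot=s['tcp_rot'])
def load(name):
    d=np.load(name+".npz"); return (d['K'],d['R'],d['t']),cv2.imread(f"pics/{name}.png")
E
python3 -c "from h import *;shot('fd')"
echo '[[[0, 0, 0], [0.0867, -0.1133, 0.0033], 1], [[0, 0, 0], [0.0867, -0.1133, 0.0033], 1], [[0, 0, 0], [0.0867, -0.1133, 0.0067], 1], [[0, 0, 0], [0.0867, -0.1133, 0.0033], 1], [[0, 0, 0], [0, 0, 0], 1]]' | python3 -m handwheel; python3 -c "from h import *;shot('fc')"
echo '[[[0, 0, 0], [0.1283, -0.01, 0], 1], [[0, 0, 0], [0.1283, -0.01, 0], 1], [[0, 0, 0], [0.1283, -0.01, 0], 1], [[0, 0, 0], [0.1283, -0.01, 0], 1], [[0, 0, 0], [0, 0, 0], 1]]' | python3 -m handwheel; python3 -c "from h import *;shot('fa')"
echo '[[[0, 0, 0], [-0.054, 0.1157, 0], 1], [[0, 0, 0], [-0.054, 0.1157, 0], 1], [[0, 0, 0], [-0.054, 0.1157, 0], 1], [[0, 0, 0], [-0.054, 0.1157, 0], 1]]' | python3 -m handwheel;echo '[[[0, 0, 0], [-0.054, 0.1157, 0], 1], [[0, 0, 0], [-0.054, 0.1157, 0], 1], [[0, 0, 0], [-0.054, 0.1157, 0], 1], [[0, 0, 0], [-0.054, 0.1157, 0], 1], [[0, 0, 0], [0, 0, 0], 1]]' | python3 -m handwheel; python3 -c "from h import *;shot('fb')"
cat > fit.py <<'E'
from h import *
G=dict(fa=(662,33,49),fb=(599,-267,60),fc=(515,-14,71),fd=(442,-175,82))
out=[]
for n,(x,y,d) in G.items():
    c,im=load(n); g=im.max(2)
    u=proj(c,[x,y,10])[0]; 
    m=((g<88)*255).astype(np.uint8)
    m=cv2.morphologyEx(m,cv2.MORPH_CLOSE,np.ones((5,5),np.uint8))
    m=cv2.morphologyEx(m,cv2.MORPH_OPEN,np.ones((7,7),np.uint8))
    cs,_=cv2.findContours(m,cv2.RETR_EXTERNAL,cv2.CHAIN_APPROX_NONE)
    k=max(cs,key=lambda k:cv2.pointPolygonTest(k,tuple(map(float,u)),True)); h=cv2.convexHull(k)
    cen=lambda h:(lambda M:np.array([M['m10'],M['m01']])/M['m00'])(cv2.moments(h))
    mod=lambda p:cv2.convexHull(np.vstack([circ(c,*p,0,d),circ(c,*p,14,d)]).astype(np.float32))
    p=np.array([x,y],float)
    for _ in range(6): p+=(back(c,cen(h),10)-back(c,cen(mod(p)),10))[:2]
    print(n,p.round(1),'area obs/mod',cv2.contourArea(h),cv2.contourArea(mod(p)))
    cv2.polylines(im,[mod(p).astype(int)],True,(0,0,255),1)
    a=cen(h).astype(int); out.append(cv2.resize(im[max(0,a[1]-60):a[1]+60,a[0]-80:a[0]+80],(400,300)))
cv2.imwrite("pics/fit.png",np.vstack([np.hstack(out[:2]),np.hstack(out[2:])]))
E
python3 fit.py
```

```text
clock: 1.97
eef_pos: [513.6, -19.3, 220.6]
tcp_rot: [-3.14, -0.002, 0.228]
contact_force: [-0.5, -1.1, 0.2]
opening: 1.006
grasp_force: 0.0
clock: 2.43
eef_pos: [664.1, 22.3, 220.1]
tcp_rot: [3.141, -0.004, 0.225]
contact_force: [-2.6, 0.2, 0.1]
opening: 1.002
grasp_force: 0.0
clock: 2.82
eef_pos: [624.3, -130.1, 220.3]
tcp_rot: [-3.142, 0.001, 0.225]
contact_force: [-0.2, -0.2, 0.2]
opening: 1.002
grasp_force: 0.0
clock: 3.23
eef_pos: [590.8, -284.3, 220.6]
tcp_rot: [3.139, 0.002, 0.22]
contact_force: [-0.3, 0.5, -0.0]
opening: 1.0
grasp_force: 0.0
fa [662.2  33.2] area obs/mod 1836.5 2081.798593683052
fb [ 598.2 -266.9] area obs/mod 2876.0 3144.4536495232023
fc [512.8 -12.4] area obs/mod 3974.5 4267.563481005374
fd [ 439.3 -174.6] area obs/mod 5172.5 5457.776976000168
```

View pics/fit.png

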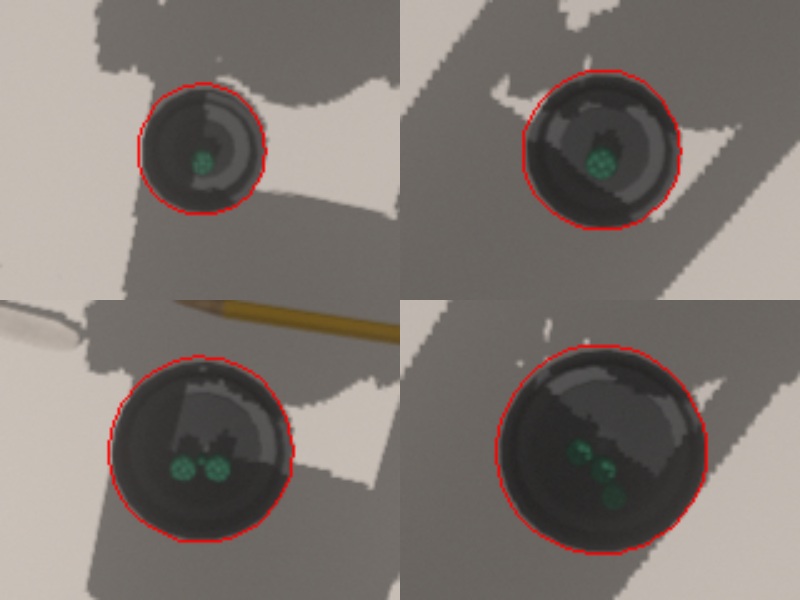

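The fitted outlines sit on all four formers, so those positions are good. Next is ring_a.

```bash
python3 -c "from h import *;print(delta(457,-314,220,.226))"
```

```text
(array([-138.4,    2.5,    0.6]), array([ 0.   ,  0.001, -0.006]))
```

Converted, -34.6 mm / 300 = -0.1153, 0.6 mm / 300 = 0.002.

```bash
echo '[[[0, 0, 0], [-0.1153, 0.002, 0], 1], [[0, 0, 0], [-0.1153, 0.002, 0], 1], [[0, 0, 0], [-0.1153, 0.002, 0], 1], [[0, 0, 0], [-0.1153, 0.002, 0], 1], [[0, 0, 0], [0, 0, 0], 1]]' | python3 -m handwheel | head -2;python3 -c "from h import *;shot('ra')"
cat > ring.py <<'E'
from h import *
import sys
D=dict(ra=(32,46),rb=(43,51),rc=(54,56),rd=(65,61))
def ring(n,x,y,key=None):
    d,h=D[key or n]; c,im=load(n); g=cv2.GaussianBlur(cv2.cvtColor(im,cv2.COLOR_BGR2GRAY),(0,0),.7).astype(np.float32)
    gm=np.hypot(cv2.Sobel(g,cv2.CV_32F,1,0),cv2.Sobel(g,cv2.CV_32F,0,1)); gm=np.minimum(gm,150)
    def sc(p):
        q=np.vstack([circ(c,*p,h,d,90),circ(c,*p,h,d-4,90)]).astype(np.float32)
        return cv2.remap(gm,q[:,0][None],q[:,1][None],cv2.INTER_LINEAR).mean()
    best=(x,y)
    for rad,st in((14,1),(1.5,.25)):
        bx,by=best; best=max(((bx+i,by+j) for i in np.arange(-rad,rad+.01,st) for j in np.arange(-rad,rad+.01,st)),key=sc)
    print(n,np.round(best,2),sc(best))
    u=proj(c,[*best,h])[0].astype(int); S=4; o=np.maximum(u-[60,50],0)
    v=cv2.resize(im[o[1]:o[1]+100,o[0]:o[0]+120],None,fx=S,fy=S)
    for z,dd,k in((h,d,(0,0,255)),(0,d,(0,255,0))):
        cv2.polylines(v,[((circ(c,*best,z,dd)-o+.5)*S).astype(int)],True,k,1)
    cv2.imwrite(f"pics/{n}_fit.png",v)
ring(sys.argv[1],float(sys.argv[2]),float(sys.argv[3]),*sys.argv[4:])
E
python3 ring.py ra 457 -314
```

```text
clock: 3.7
eef_pos: [453.6, -309.7, 219.9]
ra [ 453.25 -312.  ] 113.112564
```

View pics/ra_fit.png

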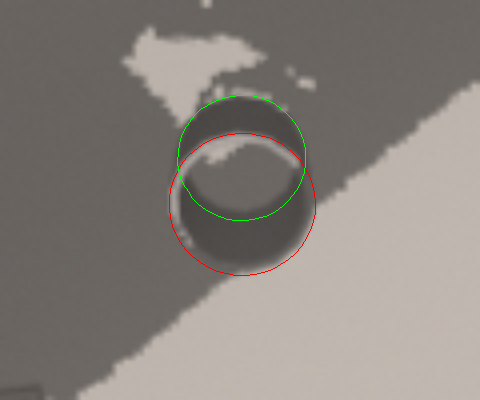

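The fit is clean: ring_a is at (453.2, -312.0). I'll descend and grip it.

```bash
python3 -c "from h import *;print(delta(453.2,-312,44,.226))"
```

```text
(array([ -3.3,   1.6, 176.5]), array([-0.001,  0.002, -0.003]))
```

Converted, 40 mm / 300 = 0.1333, 36 mm / 300 = 0.12.

```bash
echo '[[[0, 0, 0], [-0.0057, 0.0027, 0.1333], 1], [[0, 0, 0], [-0.0053, 0.0027, 0.1333], 1], [[0, 0, 0], [0, 0, 0.1333], 1], [[0, 0, 0], [0, 0, 0.12], 1], [[0, 0, 0], [0, 0, 0.0683], 1]]' | python3 -m handwheel 40; echo '[[[0, 0, 0], [0, 0, 0], 1], [[0, 0, 0], [0, 0, 0], 1]]' | python3 -m handwheel; python3 -c "from h import *;print(delta(453.2,-312,44,.226))"
```

```text
clock: 4.17
eef_pos: [455.8, -310.6, 40.5]
tcp_rot: [-3.139, 0.002, 0.226]
contact_force: [-0.5, -0.3, -0.5]
opening: 0.997
grasp_force: 0.0
clock: 4.33
eef_pos: [457.0, -311.5, 43.4]
tcp_rot: [-3.14, 0.002, 0.226]
contact_force: [-0.3, -0.5, 0.1]
opening: 1.002
grasp_force: 0.0
(array([-3.8, -0.4, -0.6]), array([-0.002,  0.002, -0.   ]))
```

Converted, -3.8 mm / 300 = -0.0127, -0.4 mm / 300 = -0.0013.

```bash
echo '[[[0, 0, 0], [-0.0127, -0.0013, 0], 1], [[0, 0, 0], [0, 0, 0], 1], [[0, 0, 0], [0, 0, 0], 1]]' | python3 -m handwheel; python3 -c "from h import *;print(delta(453.2,-312,44,.226))"
```

```text
clock: 4.58
eef_pos: [454.4, -313.3, 45.7]
tcp_rot: [3.14, -0.002, 0.226]
contact_force: [0.4, 1.0, 0.1]
opening: 1.001
grasp_force: 0.0
(array([-0.9, -1.5,  1.7]), array([ 0.002, -0.002, -0.   ]))
```

```bash
for i in 1 2 3 4; do echo '[[[0, 0, 0], [0, 0, 0], 1], [[0, 0, 0], [0, 0, 0], 1]]' | python3 -m handwheel | grep eef; done; python3 -c "
from h import *
print(delta(453.2,-312,44,.226)); print(np.ptp([r.sense()['eef_pos'] for _ in range(5)],0))
shot('ra2')"; python3 ring.py ra2 453.2 -312 ra
```

```text
eef_pos: [454.1, -313.0, 45.0]
eef_pos: [453.7, -312.7, 44.2]
eef_pos: [453.6, -312.6, 43.9]
eef_pos: [453.6, -312.6, 43.8]
(array([-0.2, -0.7, -0.2]), array([-0.,  0., -0.]))
[0. 0. 0.]
ra2 [ 453.45 -311.75] 68.01978
```

The arm needs about 0.6 s to settle, and the close-up fit agrees on the ring's position. Closing the gripper.

Converted, -40 mm / 300 = -0.1333, -20 mm / 300 = -0.0667.

```bash
for i in 1 2; do echo '[[[0, 0, 0], [0, 0, 0], 0], [[0, 0, 0], [0, 0, 0], 0], [[0, 0, 0], [0, 0, 0], 0], [[0, 0, 0], [0, 0, 0], 0]]' | python3 -m handwheel 40; done;  echo '[[[0, 0, 0], [0, 0, -0.0667], 0], [[0, 0, 0], [0, 0, -0.1333], 0], [[0, 0, 0], [0, 0, -0.1333], 0], [[0, 0, 0], [0, 0, 0], 0], [[0, 0, 0], [0, 0, 0], 0]]' | python3 -m handwheel;echo '[[[0, 0, 0], [0, 0, 0], 0], [[0, 0, 0], [0, 0, 0], 0], [[0, 0, 0], [0, 0, 0], 0], [[0, 0, 0], [0, 0, 0], 0]]' | python3 -m handwheel|tail -4;  python3 -c "
from h import *
print(delta(662.2,33.2,144,.226)); shot('ga')"
```

```text
clock: 5.63
eef_pos: [453.6, -312.6, 43.9]
tcp_rot: [-3.142, 0.0, 0.226]
contact_force: [-0.3, 0.2, -0.6]
opening: 0.454
grasp_force: 0.0
clock: 5.97
eef_pos: [453.7, -312.7, 44.1]
tcp_rot: [3.141, -0.0, 0.226]
contact_force: [-1.1, 0.3, 4.5]
opening: 0.363
grasp_force: 39.5
clock: 6.38
eef_pos: [454.9, -313.5, 146.2]
tcp_rot: [3.138, -0.003, 0.226]
contact_force: [0.3, 0.6, -0.5]
opening: 0.358
grasp_force: 39.8
tcp_rot: [-3.14, 0.002, 0.226]
contact_force: [-0.3, -0.2, -0.4]
opening: 0.357
grasp_force: 39.8
(array([ 281.3, -289.8,   -1.3]), array([-0.002,  0.002, -0.   ]))
```

View pics/ga.png

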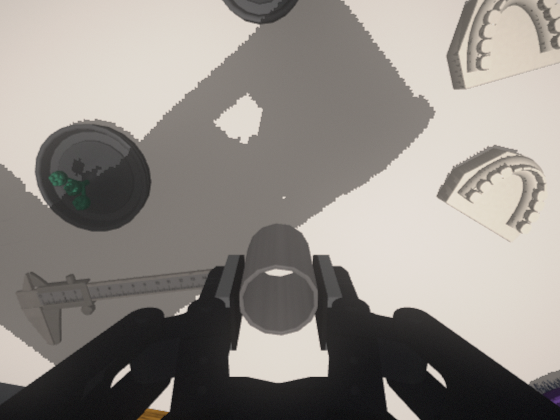

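The view shows ring_a gripped squarely between the pads at (280,285). Carrying it to former_a.

Converted, -26.35 mm / 300 = -0.0878, 25.57 mm / 300 = 0.0852.

```bash
echo '[[[0, 0, 0], [0.0852, -0.0878, 0], 0], [[0, 0, 0], [0.0852, -0.0878, 0], 0], [[0, 0, 0], [0.0852, -0.0878, 0], 0], [[0, 0, 0], [0.0852, -0.0878, 0], 0], [[0, 0, 0], [0.0852, -0.0878, 0], 0]]' | python3 -m handwheel|grep eef;echo '[[[0, 0, 0], [0.0852, -0.0878, 0], 0], [[0, 0, 0], [0.0852, -0.0878, 0], 0], [[0, 0, 0], [0.0852, -0.0878, 0], 0], [[0, 0, 0], [0.0852, -0.0878, 0], 0], [[0, 0, 0], [0.0852, -0.0878, 0], 0]]' | python3 -m handwheel|grep eef; echo '[[[0, 0, 0], [0.0852, -0.0878, 0], 0], [[0, 0, 0], [0, 0, 0], 0], [[0, 0, 0], [0, 0, 0], 0], [[0, 0, 0], [0, 0, 0], 0], [[0, 0, 0], [0, 0, 0], 0]]' | python3 -m handwheel|grep eef;  echo '[[[0, 0, 0], [0, 0, 0], 0], [[0, 0, 0], [0, 0, 0], 0], [[0, 0, 0], [0, 0, 0], 0], [[0, 0, 0], [0, 0, 0], 0], [[0, 0, 0], [0, 0, 0], 0]]' | python3 -m handwheel; python3 -c "
from h import *
print(delta(662.2,33.2,144,.226))"
```

```text
eef_pos: [549.1, -154.1, 143.4]
eef_pos: [644.2, 3.2, 143.2]
eef_pos: [662.0, 31.9, 143.3]
clock: 8.43
eef_pos: [662.8, 32.5, 144.0]
tcp_rot: [-3.142, -0.0, 0.225]
contact_force: [0.7, 0.1, 0.2]
opening: 0.356
grasp_force: 39.9
(array([-0.4, -0.8,  0. ]), array([ 0.   , -0.   , -0.001]))
```

Converted, 30 mm / 300 = 0.1, 20 mm / 300 = 0.0667.

```bash
echo '[[[0, 0, 0], [-0.0013, -0.0027, 0.1], 0], [[0, 0, 0], [0, 0, 0.1], 0], [[0, 0, 0], [0, 0, 0.0667], 0], [[0, 0, 0], [0, 0, 0], 0], [[0, 0, 0], [0, 0, 0], 0]]' | python3 -m handwheel|grep eef; echo '[[[0, 0, 0], [0, 0, 0], 0], [[0, 0, 0], [0, 0, 0], 0], [[0, 0, 0], [0, 0, 0], 0], [[0, 0, 0], [0, 0, 0], 0], [[0, 0, 0], [0, 0, 0], 0]]' | python3 -m handwheel; python3 -c "
from h import *
print(delta(662.2,33.2,50,.226))"; echo '[[[0, 0, 0], [0, 0, 0.0133], 0], [[0, 0, 0], [0, 0, 0.0133], 0], [[0, 0, 0], [0, 0, 0.01], 0], [[0, 0, 0], [0, 0, 0], 0], [[0, 0, 0], [0, 0, 0], 0]]' | python3 -m handwheel;echo '[[[0, 0, 0], [0, 0, 0.0033], 0], [[0, 0, 0], [0, 0, 0], 0], [[0, 0, 0], [0, 0, 0], 0], [[0, 0, 0], [0, 0, 0], 0], [[0, 0, 0], [0, 0, 0], 0]]' | python3 -m handwheel
```

```text
eef_pos: [661.5, 33.4, 63.2]
clock: 9.27
eef_pos: [662.7, 33.5, 64.8]
tcp_rot: [3.141, -0.001, 0.226]
contact_force: [0.5, -0.3, -0.8]
opening: 0.352
grasp_force: 39.9
(array([-0.6,  0.2, 14.8]), array([ 0.   , -0.001, -0.   ]))
clock: 9.68
eef_pos: [661.9, 33.5, 52.4]
tcp_rot: [-3.141, 0.001, 0.226]
contact_force: [0.5, -0.0, -0.7]
opening: 0.355
grasp_force: 39.9
clock: 10.1
eef_pos: [662.4, 33.5, 52.0]
tcp_rot: [3.142, -0.0, 0.226]
contact_force: [-0.6, 0.4, 0.3]
opening: 0.363
grasp_force: 39.9
```

Converted, 1.5 mm / 300 = 0.005.

```bash
echo '[[[0, 0, 0], [0, 0, 0.005], 0], [[0, 0, 0], [0, 0, 0], 0], [[0, 0, 0], [0, 0, 0], 0], [[0, 0, 0], [0, 0, 0], 0], [[0, 0, 0], [0, 0, 0], 0]]' | python3 -m handwheel; echo '[[[0, 0, 0], [0, 0, 0], 1], [[0, 0, 0], [0, 0, 0], 1], [[0, 0, 0], [0, 0, 0], 1], [[0, 0, 0], [0, 0, 0], 1], [[0, 0, 0], [0, 0, 0], 1]]' | python3 -m handwheel;echo '[[[0, 0, 0], [0, 0, 0], 1], [[0, 0, 0], [0, 0, -0.0667], 1], [[0, 0, 0], [0, 0, -0.1333], 1], [[0, 0, 0], [0, 0, -0.1333], 1], [[0, 0, 0], [0, 0, -0.1333], 1]]' | python3 -m handwheel; echo '[[[0, 0, 0], [0, 0, -0.1], 1], [[0, 0, 0], [0, 0, 0], 1], [[0, 0, 0], [0, 0, 0], 1], [[0, 0, 0], [0, 0, 0], 1], [[0, 0, 0], [0, 0, 0], 1]]' | python3 -m handwheel|grep eef;python3 -c "
from h import *
shot('pa');print(delta(648,171,220,.226))"
```

```text
clock: 10.52
eef_pos: [662.3, 33.5, 50.4]
tcp_rot: [-3.142, -0.0, 0.226]
contact_force: [-0.4, 0.6, -0.2]
opening: 0.356
grasp_force: 39.9
clock: 10.93
eef_pos: [662.3, 33.5, 50.5]
tcp_rot: [-3.142, -0.0, 0.226]
contact_force: [1.2, 0.3, 0.8]
opening: 0.998
grasp_force: 0.0
clock: 11.35
eef_pos: [661.7, 33.5, 191.6]
tcp_rot: [-3.141, 0.001, 0.226]
contact_force: [1.3, -0.2, -0.4]
opening: 0.998
grasp_force: 0.0
eef_pos: [661.2, 33.5, 218.6]
(array([  17.9, -137. ,   -1.5]), array([-0.001,  0.003, -0.   ]))
```

View pics/pa.png

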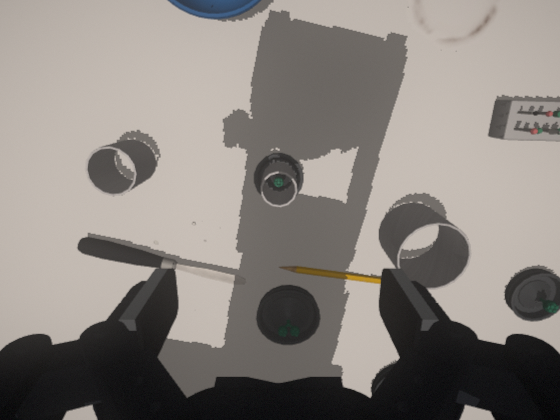

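Ring_a is in former_a, with its rim at (279,186). I'll check its height and go to ring_b.

Converted, -34.2 mm / 300 = -0.114, 4.5 mm / 300 = 0.015.

```bash
echo '[[[0, 0, 0], [0.015, -0.114, 0], 1], [[0, 0, 0], [0.015, -0.114, 0], 1], [[0, 0, 0], [0.015, -0.114, 0], 1], [[0, 0, 0], [0.015, -0.114, 0], 1], [[0, 0, 0], [0, 0, 0], 1]]' | python3 -m handwheel|grep eef;echo '[[[0, 0, 0], [0, 0, 0], 1], [[0, 0, 0], [0, 0, 0], 1], [[0, 0, 0], [0, 0, 0], 1], [[0, 0, 0], [0, 0, 0], 1], [[0, 0, 0], [0, 0, 0], 1]]' | python3 -m handwheel|grep eef; python3 -c "from h import *;shot('rb')"; sed -i 's/^D=dict(/D=dict(pa=(32,52),pb=(43,57),pc=(54,62),pd=(65,67),/' ring.py; python3 ring.py pa 662 33; python3 ring.py rb 648 171; python3 -c "
from h import *
a,b=[cv2.imread(f'pics/{n}_fit.png') for n in('pa','rb')]; cv2.imwrite('pics/ab.png',cv2.resize(np.hstack([a,b]),(800,333)))"
```

```text
eef_pos: [647.8, 176.2, 218.7]
eef_pos: [649.3, 169.7, 220.2]
pa [662.5   32.75] 125.21919
rb [645.5 174. ] 94.53181
```

View pics/ab.png

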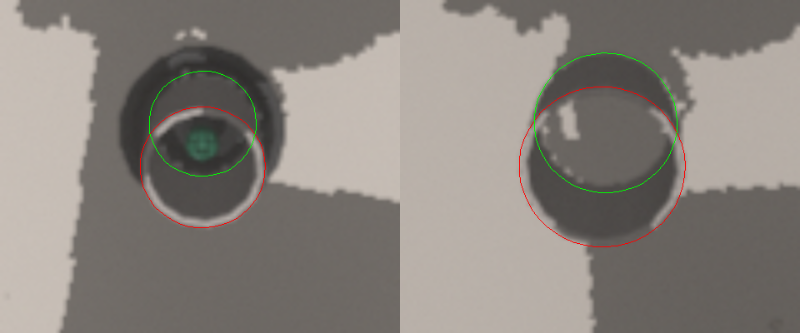

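Both fits are good: ring_a looks seated, and ring_b is at (645.5, 174).

Converted, 40 mm / 300 = 0.1333, -2.7 mm / 300 = -0.009.

```bash
echo '[[[0, 0, 0], [-0.009, -0.0167, 0.1333], 1], [[0, 0, 0], [0, 0, 0.1333], 1], [[0, 0, 0], [0, 0, 0.1333], 1], [[0, 0, 0], [0, 0, 0.11], 1], [[0, 0, 0], [0, 0, 0.0667], 1]]' | python3 -m handwheel|grep eef; echo '[[[0, 0, 0], [0, 0, 0], 1], [[0, 0, 0], [0, 0, 0], 1], [[0, 0, 0], [0, 0, 0], 1], [[0, 0, 0], [0, 0, 0], 1], [[0, 0, 0], [0, 0, 0], 1]]' | python3 -m handwheel|grep eef;echo '[[[0, 0, 0], [0, 0, 0], 1], [[0, 0, 0], [0, 0, 0], 1], [[0, 0, 0], [0, 0, 0], 1], [[0, 0, 0], [0, 0, 0], 1]]' | python3 -m handwheel|grep eef; python3 -c "from h import *;print(delta(645.5,174,47,.226));shot('rb2')"; python3 ring.py rb2 645.5 174 rb
```

```text
eef_pos: [643.5, 174.0, 43.6]
eef_pos: [646.7, 175.4, 49.6]
eef_pos: [645.5, 175.2, 47.7]
(array([-0.3,  1.1,  0.7]), array([-0., -0., -0.]))
rb2 [645.75 173.75] 57.563694
```

Converted, 1 mm / 300 = 0.0033, 0.7 mm / 300 = 0.0023.

```bash
echo '[[[0, 0, 0], [-0.001, 0.0033, 0.0023], 0.3], [[0, 0, 0], [0, 0, 0], 0.3], [[0, 0, 0], [0, 0, 0], 0.3], [[0, 0, 0], [0, 0, 0], 0.3], [[0, 0, 0], [0, 0, 0], 0.3]]' | python3 -m handwheel 40 |grep -v rot; echo '[[[0, 0, 0], [0, 0, 0], 0.3], [[0, 0, 0], [0, 0, 0], 0.3], [[0, 0, 0], [0, 0, 0], 0.3]]' | python3 -m handwheel|grep -v rot; echo '[[[0, 0, 0], [0, 0, -0.0667], 0.3], [[0, 0, 0], [0, 0, -0.1333], 0.3], [[0, 0, 0], [0, 0, -0.1333], 0.3], [[0, 0, 0], [0, 0, 0], 0.3], [[0, 0, 0], [0, 0, 0], 0.3]]' | python3 -m handwheel|grep -v rot;echo '[[[0, 0, 0], [0, 0, 0], 0.3], [[0, 0, 0], [0, 0, 0], 0.3], [[0, 0, 0], [0, 0, 0], 0.3], [[0, 0, 0], [0, 0, 0], 0.3]]' | python3 -m handwheel|grep -v rot; python3 -c "from h import *;print(delta(598.2,-266.9,147,.226))"
```

```text
clock: 14.33
eef_pos: [645.5, 174.1, 46.8]
contact_force: [-0.4, -0.6, 1.5]
opening: 0.484
grasp_force: 40.4
clock: 14.58
eef_pos: [645.5, 174.1, 46.8]
contact_force: [-0.0, 0.2, 1.6]
opening: 0.476
grasp_force: 40.4
clock: 15.0
eef_pos: [647.0, 174.6, 149.6]
contact_force: [-0.4, -0.1, -0.9]
opening: 0.477
grasp_force: 40.7
clock: 15.33
eef_pos: [644.6, 173.9, 145.3]
contact_force: [0.0, -0.2, -0.1]
opening: 0.485
grasp_force: 40.7
(array([-143.9,  419.2,   -1.4]), array([ 0.   ,  0.002, -0.   ]))
```

Converted, 35 mm / 300 = 0.1167, -12 mm / 300 = -0.04.

```bash
echo '[[[0, 0, 0], [-0.04, 0.1167, 0], 0.3], [[0, 0, 0], [-0.04, 0.1167, 0], 0.3], [[0, 0, 0], [-0.04, 0.1167, 0], 0.3], [[0, 0, 0], [-0.04, 0.1167, 0], 0.3], [[0, 0, 0], [-0.04, 0.1167, 0], 0.3]]' | python3 -m handwheel|grep eef; echo '[[[0, 0, 0], [-0.04, 0.1167, 0], 0.3], [[0, 0, 0], [-0.04, 0.1167, 0], 0.3], [[0, 0, 0], [-0.04, 0.1167, 0], 0.3], [[0, 0, 0], [-0.04, 0.1167, 0], 0.3], [[0, 0, 0], [-0.04, 0.1167, 0], 0.3]]' | python3 -m handwheel|grep eef; echo '[[[0, 0, 0], [-0.04, 0.1167, 0], 0.3], [[0, 0, 0], [-0.04, 0.1167, 0], 0.3], [[0, 0, 0], [0, 0, 0], 0.3], [[0, 0, 0], [0, 0, 0], 0.3], [[0, 0, 0], [0, 0, 0], 0.3]]' | python3 -m handwheel|grep eef;echo '[[[0, 0, 0], [0, 0, 0], 0.3], [[0, 0, 0], [0, 0, 0], 0.3], [[0, 0, 0], [0, 0, 0], 0.3], [[0, 0, 0], [0, 0, 0], 0.3], [[0, 0, 0], [0, 0, 0], 0.3]]' | python3 -m handwheel; python3 -c "from h import *;print(delta(598.2,-266.9,67,.226))"
```

```text
eef_pos: [625.3, -11.4, 145.9]
eef_pos: [606.0, -195.6, 146.0]
eef_pos: [598.6, -267.2, 145.9]
clock: 17.0
eef_pos: [599.2, -266.9, 146.8]
tcp_rot: [3.142, -0.0, 0.227]
contact_force: [-0.1, 0.7, 0.0]
opening: 0.483
grasp_force: 40.9
(array([-1. , -0.2, 79.8]), array([ 0.   , -0.   ,  0.001]))
```

Converted, 30 mm / 300 = 0.1, 20 mm / 300 = 0.0667.

```bash
echo '[[[0, 0, 0], [-0.0033, 0, 0.1], 0.3], [[0, 0, 0], [0, 0, 0.1], 0.3], [[0, 0, 0], [0, 0, 0.0667], 0.3], [[0, 0, 0], [0, 0, 0], 0.3], [[0, 0, 0], [0, 0, 0], 0.3]]' | python3 -m handwheel|grep eef; echo '[[[0, 0, 0], [0, 0, 0], 0.3], [[0, 0, 0], [0, 0, 0], 0.3], [[0, 0, 0], [0, 0, 0], 0.3], [[0, 0, 0], [0, 0, 0], 0.3], [[0, 0, 0], [0, 0, 0], 0.3]]' | python3 -m handwheel|grep eef;  echo '[[[0, 0, 0], [0, 0, 0.0133], 0.3], [[0, 0, 0], [0, 0, 0.0133], 0.3], [[0, 0, 0], [0, 0, 0.0133], 0.3], [[0, 0, 0], [0, 0, 0], 0.3], [[0, 0, 0], [0, 0, 0], 0.3]]' | python3 -m handwheel;echo '[[[0, 0, 0], [0, 0, 0.005], 0.3], [[0, 0, 0], [0, 0, 0], 0.3], [[0, 0, 0], [0, 0, 0], 0.3], [[0, 0, 0], [0, 0, 0], 0.3], [[0, 0, 0], [0, 0, 0], 0.3]]' | python3 -m handwheel; python3 -c "from h import *;print(delta(598.2,-266.9,53,.226))"
```

```text
eef_pos: [597.5, -267.3, 66.0]
eef_pos: [598.5, -267.9, 67.6]
clock: 18.25
eef_pos: [597.7, -267.6, 54.1]
tcp_rot: [-3.141, 0.001, 0.226]
contact_force: [-0.8, -0.8, -1.1]
opening: 0.484
grasp_force: 40.9
clock: 18.67
eef_pos: [598.2, -267.8, 53.3]
tcp_rot: [3.141, -0.0, 0.226]
contact_force: [0.8, -0.0, -0.3]
opening: 0.484
grasp_force: 40.9
(array([ 0.2, -0.8,  0.3]), array([ 0., -0., -0.]))
```

Converted, -40 mm / 300 = -0.1333, -35.4 mm / 300 = -0.118.

```bash
echo '[[[0, 0, 0], [0, 0, 0], 1], [[0, 0, 0], [0, 0, 0], 1], [[0, 0, 0], [0, 0, 0], 1], [[0, 0, 0], [0, 0, 0], 1], [[0, 0, 0], [0, 0, 0], 1]]' | python3 -m handwheel|grep -v rot;echo '[[[0, 0, 0], [0, 0, 0], 1], [[0, 0, 0], [0, 0, -0.0667], 1], [[0, 0, 0], [0, 0, -0.1333], 1], [[0, 0, 0], [0, 0, -0.1333], 1], [[0, 0, 0], [0, 0, -0.1333], 1]]' | python3 -m handwheel|grep eef; echo '[[[0, 0, 0], [0, 0, -0.09], 1], [[0, 0, 0], [0, 0, 0], 1], [[0, 0, 0], [0, 0, 0], 1], [[0, 0, 0], [0, 0, 0], 1], [[0, 0, 0], [0, 0, 0], 1]]' | python3 -m handwheel|grep eef;python3 -c "from h import *;shot('pb')"
echo '[[[0, 0, 0], [0.0603, -0.118, 0], 1], [[0, 0, 0], [0.0603, -0.118, 0], 1], [[0, 0, 0], [0.0603, -0.118, 0], 1], [[0, 0, 0], [0.0603, -0.118, 0], 1], [[0, 0, 0], [0, 0, 0], 1]]' | python3 -m handwheel|grep eef;echo '[[[0, 0, 0], [0, 0, 0], 1], [[0, 0, 0], [0, 0, 0], 1], [[0, 0, 0], [0, 0, 0], 1], [[0, 0, 0], [0, 0, 0], 1], [[0, 0, 0], [0, 0, 0], 1]]' | python3 -m handwheel|grep eef;python3 -c "from h import *;shot('rd');print(r.sense()['eef_pos'])"; python3 ring.py pb 598 -267; python3 ring.py rd 637 -114;python3 -c "
from h import *
a,b=[cv2.imread(f'pics/{n}_fit.png') for n in('pb','rd')]; cv2.imwrite('pics/bd.png',cv2.resize(np.hstack([a,b]),(800,333)))"
```

```text
clock: 19.08
eef_pos: [598.1, -267.7, 53.3]
contact_force: [-0.6, 0.2, -0.6]
opening: 1.002
grasp_force: 0.0
eef_pos: [597.6, -267.5, 194.4]
eef_pos: [597.1, -267.3, 218.5]
eef_pos: [637.6, -107.3, 218.7]
eef_pos: [636.6, -114.7, 220.0]
[ 636.71474427 -114.57434323  220.10977299]
pb [ 599.  -268.5] 118.05992
rd [ 635.  -113.5] 97.041794
```

View pics/bd.png

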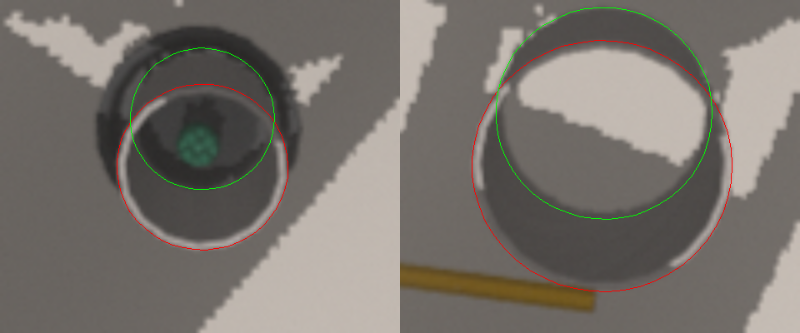

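Ring_b is seated, with its rim at (599, -268.5). Ring_d is at (635, -113.5) with a good overlay.

Converted, 40 mm / 300 = 0.1333, -1.4 mm / 300 = -0.0047.

```bash
echo '[[[0, 0, 0], [-0.0047, -0.0047, 0.1333], 1], [[0, 0, 0], [0, 0, 0.1333], 1], [[0, 0, 0], [0, 0, 0.1333], 1], [[0, 0, 0], [0, 0, 0], 1], [[0, 0, 0], [0, 0, 0], 1]]' | python3 -m handwheel|grep eef; echo '[[[0, 0, 0], [0, 0, 0], 1], [[0, 0, 0], [0, 0, 0], 1], [[0, 0, 0], [0, 0, 0], 1], [[0, 0, 0], [0, 0, 0], 1], [[0, 0, 0], [0, 0, 0], 1]]' | python3 -m handwheel|grep eef; python3 -c "from h import *;print(delta(635,-113.5,56,.226));shot('rd2')"; python3 ring.py rd2 635 -113.5 rd
```

```text
eef_pos: [633.7, -112.7, 98.8]
eef_pos: [636.0, -112.6, 101.7]
(array([-1.3,  0.6, 45.7]), array([ 0.001, -0.002, -0.   ]))
rd2 [ 635.  -113.5] 57.706707
```

Converted, 20 mm / 300 = 0.0667, 5.2 mm / 300 = 0.0173.

```bash
echo '[[[0, 0, 0], [-0.002, 0.002, 0.0667], 1], [[0, 0, 0], [0, 0, 0.0667], 1], [[0, 0, 0], [0, 0, 0.0173], 1], [[0, 0, 0], [0, 0, 0], 1], [[0, 0, 0], [0, 0, 0], 1]]' | python3 -m handwheel|grep eef; echo '[[[0, 0, 0], [0, 0, 0], 1], [[0, 0, 0], [0, 0, 0], 1], [[0, 0, 0], [0, 0, 0], 1], [[0, 0, 0], [0, 0, 0], 1], [[0, 0, 0], [0, 0, 0], 1]]' | python3 -m handwheel|grep eef; python3 -c "from h import *;print(delta(635,-113.5,56,.226))"; echo '[[[0, 0, 0], [0, 0, 0], 0.6], [[0, 0, 0], [0, 0, 0], 0.6], [[0, 0, 0], [0, 0, 0], 0.6], [[0, 0, 0], [0, 0, 0], 0.6], [[0, 0, 0], [0, 0, 0], 0.6]]' | python3 -m handwheel 40 |grep -v rot;echo '[[[0, 0, 0], [0, 0, -0.0667], 0.6], [[0, 0, 0], [0, 0, -0.1333], 0.6], [[0, 0, 0], [0, 0, -0.1333], 0.6], [[0, 0, 0], [0, 0, 0], 0.6], [[0, 0, 0], [0, 0, 0], 0.6]]' | python3 -m handwheel|grep -v rot;echo '[[[0, 0, 0], [0, 0, 0], 0.6], [[0, 0, 0], [0, 0, 0], 0.6], [[0, 0, 0], [0, 0, 0], 0.6], [[0, 0, 0], [0, 0, 0], 0.6], [[0, 0, 0], [0, 0, 0], 0.6]]' | python3 -m handwheel|grep -v rot;python3 -c "from h import *;print(delta(439.3,-174.6,156,.226))"
```

```text
eef_pos: [635.0, -113.2, 55.4]
eef_pos: [635.1, -113.2, 55.5]
(array([-0.1,  0.3, -0.5]), array([ 0.   , -0.001, -0.   ]))
clock: 22.98
eef_pos: [635.0, -113.2, 55.6]
contact_force: [-2.0, 0.5, 5.1]
opening: 0.742
grasp_force: 43.6
clock: 23.4
eef_pos: [636.4, -113.5, 157.6]
contact_force: [-0.8, -0.4, -1.9]
opening: 0.739
grasp_force: 45.0
clock: 23.82
eef_pos: [634.3, -113.1, 153.9]
contact_force: [0.0, -0.7, -1.5]
opening: 0.74
grasp_force: 45.0
(array([-203.8,   16.3,   -1.8]), array([-0.001,  0.002, -0.   ]))
```

Converted, -34.1 mm / 300 = -0.1137, 2.7 mm / 300 = 0.009.

```bash
echo '[[[0, 0, 0], [-0.1137, 0.009, 0], 0.6], [[0, 0, 0], [-0.1137, 0.009, 0], 0.6], [[0, 0, 0], [-0.1137, 0.009, 0], 0.6], [[0, 0, 0], [-0.1137, 0.009, 0], 0.6], [[0, 0, 0], [-0.1137, 0.009, 0], 0.6]]' | python3 -m handwheel|grep eef;echo '[[[0, 0, 0], [-0.1137, 0.009, 0], 0.6], [[0, 0, 0], [0, 0, 0], 0.6], [[0, 0, 0], [0, 0, 0], 0.6], [[0, 0, 0], [0, 0, 0], 0.6], [[0, 0, 0], [0, 0, 0], 0.6]]' | python3 -m handwheel|grep eef;echo '[[[0, 0, 0], [0, 0, 0], 0.6], [[0, 0, 0], [0, 0, 0], 0.6], [[0, 0, 0], [0, 0, 0], 0.6], [[0, 0, 0], [0, 0, 0], 0.6], [[0, 0, 0], [0, 0, 0], 0.6]]' | python3 -m handwheel|grep -v rot; python3 -c "from h import *;print(delta(439.3,-174.6,76,.226))"
```

```text
eef_pos: [470.0, -164.6, 154.6]
eef_pos: [440.2, -174.9, 155.2]
clock: 25.07
eef_pos: [439.2, -174.6, 154.9]
contact_force: [1.1, -0.6, -0.2]
opening: 0.739
grasp_force: 45.0
(array([ 0.1,  0. , 78.9]), array([-0.,  0.,  0.]))
```

Converted, 30 mm / 300 = 0.1, 19 mm / 300 = 0.0633.

```bash
echo '[[[0, 0, 0], [0, 0, 0.1], 0.6], [[0, 0, 0], [0, 0, 0.1], 0.6], [[0, 0, 0], [0, 0, 0.0633], 0.6], [[0, 0, 0], [0, 0, 0], 0.6], [[0, 0, 0], [0, 0, 0], 0.6]]' | python3 -m handwheel|grep eef; echo '[[[0, 0, 0], [0, 0, 0], 0.6], [[0, 0, 0], [0, 0, 0], 0.6], [[0, 0, 0], [0, 0, 0], 0.6], [[0, 0, 0], [0, 0, 0], 0.6], [[0, 0, 0], [0, 0, 0], 0.6]]' | python3 -m handwheel|grep eef;  echo '[[[0, 0, 0], [0, 0, 0.0133], 0.6], [[0, 0, 0], [0, 0, 0.0133], 0.6], [[0, 0, 0], [0, 0, 0.0133], 0.6], [[0, 0, 0], [0, 0, 0], 0.6], [[0, 0, 0], [0, 0, 0], 0.6]]' | python3 -m handwheel;echo '[[[0, 0, 0], [0, 0, 0.005], 0.6], [[0, 0, 0], [0, 0, 0], 0.6], [[0, 0, 0], [0, 0, 0], 0.6], [[0, 0, 0], [0, 0, 0], 0.6], [[0, 0, 0], [0, 0, 0], 0.6]]' | python3 -m handwheel; python3 -c "from h import *;print(delta(439.3,-174.6,61.6,.226))"
```

```text
eef_pos: [438.5, -174.5, 75.5]
eef_pos: [439.5, -174.9, 76.7]
clock: 26.32
eef_pos: [438.7, -174.6, 63.5]
tcp_rot: [-3.141, 0.001, 0.226]
contact_force: [0.5, 0.0, -1.5]
opening: 0.738
grasp_force: 45.0
clock: 26.73
eef_pos: [439.1, -174.8, 62.6]
tcp_rot: [3.141, -0.0, 0.226]
contact_force: [0.1, 0.6, -1.4]
opening: 0.745
grasp_force: 45.0
(array([ 0.2, -0.2,  1. ]), array([ 0., -0., -0.]))
```

Converted, 0.8 mm / 300 = 0.0027.

```bash
echo '[[[0, 0, 0], [0, 0, 0.0027], 0.6], [[0, 0, 0], [0, 0, 0], 0.6], [[0, 0, 0], [0, 0, 0], 0.6], [[0, 0, 0], [0, 0, 0], 1], [[0, 0, 0], [0, 0, 0], 1]]' | python3 -m handwheel|grep -v rot; echo '[[[0, 0, 0], [0, 0, 0], 1], [[0, 0, 0], [0, 0, 0], 1], [[0, 0, 0], [0, 0, 0], 1], [[0, 0, 0], [0, 0, 0], 1], [[0, 0, 0], [0, 0, -0.0333], 1]]' | python3 -m handwheel|grep -v rot;echo '[[[0, 0, 0], [0, 0, -0.1], 1], [[0, 0, 0], [0, 0, -0.1333], 1], [[0, 0, 0], [0, 0, -0.1333], 1], [[0, 0, 0], [0, 0, -0.1267], 1], [[0, 0, 0], [0, 0, 0], 1]]' | python3 -m handwheel|grep eef; echo '[[[0, 0, 0], [0, 0, 0], 1], [[0, 0, 0], [0, 0, 0], 1], [[0, 0, 0], [0, 0, 0], 1]]' | python3 -m handwheel|grep eef;python3 -c "from h import *;shot('pd')"
echo '[[[0, 0, 0], [0.0325, -0.1133, 0], 1], [[0, 0, 0], [0.0325, -0.1133, 0], 1], [[0, 0, 0], [0.0325, -0.1133, 0], 1], [[0, 0, 0], [0.0325, -0.1133, 0], 1], [[0, 0, 0], [0.0325, -0.1133, 0], 1]]' | python3 -m handwheel|grep eef;echo '[[[0, 0, 0], [0.0325, -0.1133, 0], 1], [[0, 0, 0], [0.0325, -0.1133, 0], 1], [[0, 0, 0], [0.0325, -0.1133, 0], 1], [[0, 0, 0], [0.0325, -0.1133, 0], 1], [[0, 0, 0], [0, 0, 0], 1]]' | python3 -m handwheel|grep eef;echo '[[[0, 0, 0], [0, 0, 0], 1], [[0, 0, 0], [0, 0, 0], 1], [[0, 0, 0], [0, 0, 0], 1], [[0, 0, 0], [0, 0, 0], 1], [[0, 0, 0], [0, 0, 0], 1]]' | python3 -m handwheel|grep eef;python3 -c "from h import *;shot('rc')"; python3 ring.py pd 439 -175; python3 ring.py rc 456 143;python3 -c "
from h import *
a,b=[cv2.imread(f'pics/{n}_fit.png') for n in('pd','rc')]; cv2.imwrite('pics/dc.png',cv2.resize(np.hstack([a,b]),(800,333))); print(delta(456,143,100,.226))"
```

```text
clock: 27.15
eef_pos: [439.2, -174.8, 61.8]
contact_force: [0.3, 0.3, -0.0]
opening: 0.985
grasp_force: 0.0
clock: 27.57
eef_pos: [438.0, -174.4, 70.8]
contact_force: [0.0, -0.0, -0.4]
opening: 1.005
grasp_force: 0.0
eef_pos: [442.5, -176.1, 227.4]
eef_pos: [438.1, -174.4, 218.8]
eef_pos: [447.6, 3.3, 218.5]
eef_pos: [455.9, 147.9, 218.6]
eef_pos: [456.1, 142.1, 219.6]
pd [ 439.25 -175.75] 81.26774
rc [451.75 146.5 ] 96.28621
(array([  0. ,  -0.8, 119.7]), array([ 0.   ,  0.   , -0.002]))
```

View pics/dc.png

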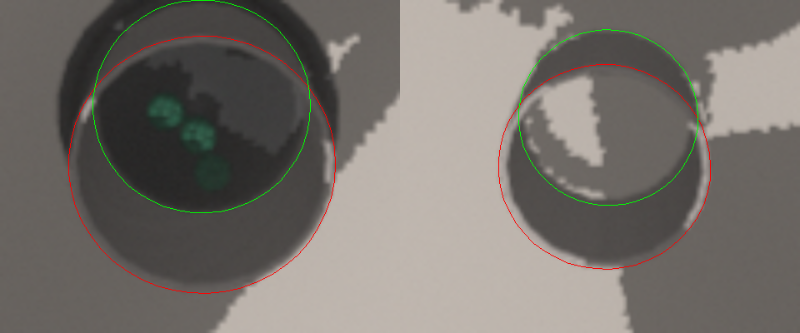

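Ring_d is seated concentrically, and ring_c is at (451.8, 146.5).

Converted, 40 mm / 300 = 0.1333, -5.1 mm / 300 = -0.017.

```bash
echo '[[[0, 0, 0], [-0.01, -0.017, 0.1333], 1], [[0, 0, 0], [0, 0, 0.1333], 1], [[0, 0, 0], [0, 0, 0.1333], 1], [[0, 0, 0], [0, 0, 0], 1], [[0, 0, 0], [0, 0, 0], 1]]' | python3 -m handwheel|grep eef; echo '[[[0, 0, 0], [0, 0, 0], 1], [[0, 0, 0], [0, 0, 0], 1], [[0, 0, 0], [0, 0, 0], 1], [[0, 0, 0], [0, 0, 0], 1], [[0, 0, 0], [0, 0, 0], 1]]' | python3 -m handwheel|grep eef; python3 -c "from h import *;print(delta(451.8,146.5,52,.226));shot('rc2')"; python3 ring.py rc2 451.8 146.5 rc
```

```text
eef_pos: [450.7, 146.6, 98.7]
eef_pos: [452.8, 147.7, 101.0]
(array([-1.4,  0.9, 49. ]), array([-0.   , -0.002, -0.   ]))
rc2 [451.55 146.25] 67.423744
```

The rows are not in the units I measure in: shifts go in shares of 300 mm and turns go in shares of 2 pi rad. I convert before sending: 20 mm / 300 = 0.0667, 8.5 mm / 300 = 0.0283.

```bash
echo '[[[0, 0, 0], [-0.0027, 0.0033, 0.0667], 1], [[0, 0, 0], [0, 0, 0.0667], 1], [[0, 0, 0], [0, 0, 0.0283], 1], [[0, 0, 0], [0, 0, 0], 1], [[0, 0, 0], [0, 0, 0], 1]]' | python3 -m handwheel|grep eef; echo '[[[0, 0, 0], [0, 0, 0], 1], [[0, 0, 0], [0, 0, 0], 1], [[0, 0, 0], [0, 0, 0], 1], [[0, 0, 0], [0, 0, 0], 1], [[0, 0, 0], [0, 0, 0], 1]]' | python3 -m handwheel|grep eef; python3 -c "from h import *;print(delta(451.65,146.4,52,.226))"; echo '[[[0, 0, 0], [0, 0, 0], 0.4], [[0, 0, 0], [0, 0, 0], 0.4], [[0, 0, 0], [0, 0, 0], 0.4], [[0, 0, 0], [0, 0, 0], 0.4], [[0, 0, 0], [0, 0, 0], 0.4]]' | python3 -m handwheel 40 |grep -v rot;echo '[[[0, 0, 0], [0, 0, 0], 0.4], [[0, 0, 0], [0, 0, 0], 0.4], [[0, 0, 0], [0, 0, 0], 0.4]]' | python3 -m handwheel |grep -v rot;echo '[[[0, 0, 0], [0, 0, -0.0667], 0.4], [[0, 0, 0], [0, 0, -0.1333], 0.4], [[0, 0, 0], [0, 0, -0.1333], 0.4], [[0, 0, 0], [0, 0, 0], 0.4], [[0, 0, 0], [0, 0, 0], 0.4]]' | python3 -m handwheel|grep -v rot;echo '[[[0, 0, 0], [0, 0, 0], 0.4], [[0, 0, 0], [0, 0, 0], 0.4], [[0, 0, 0], [0, 0, 0], 0.4], [[0, 0, 0], [0, 0, 0], 0.4], [[0, 0, 0], [0, 0, 0], 0.4]]' | python3 -m handwheel|grep -v rot;python3 -c "from h import *;print(delta(512.8,-12.4,152,.226))"
```

```text
eef_pos: [451.4, 146.3, 51.3]
eef_pos: [451.8, 146.4, 51.6]
(array([-0.1, -0.1, -0.4]), array([-0.   , -0.001, -0.   ]))
clock: 31.72
eef_pos: [451.6, 146.2, 51.7]
contact_force: [-2.1, -0.6, 8.1]
opening: 0.63
grasp_force: 40.3
clock: 31.97
eef_pos: [451.6, 146.3, 51.7]
contact_force: [-1.9, -0.3, 8.3]
opening: 0.625
grasp_force: 40.3
clock: 32.38
eef_pos: [452.9, 146.7, 153.2]
contact_force: [0.1, -0.4, -1.5]
opening: 0.627
grasp_force: 42.7
clock: 32.8
eef_pos: [451.0, 146.1, 150.3]
contact_force: [0.2, -0.5, -1.3]
opening: 0.626
grasp_force: 42.7
(array([ 24.7, 168.3,  -1.7]), array([ 0.   ,  0.002, -0.   ]))
```

Converted, 33.7 mm / 300 = 0.1123, 4.8 mm / 300 = 0.016.

```bash
echo '[[[0, 0, 0], [0.016, 0.1123, 0], 0.4], [[0, 0, 0], [0.016, 0.1123, 0], 0.4], [[0, 0, 0], [0.016, 0.1123, 0], 0.4], [[0, 0, 0], [0.016, 0.1123, 0], 0.4], [[0, 0, 0], [0.016, 0.1123, 0], 0.4]]' | python3 -m handwheel|grep eef;echo '[[[0, 0, 0], [0, 0, 0], 0.4], [[0, 0, 0], [0, 0, 0], 0.4], [[0, 0, 0], [0, 0, 0], 0.4], [[0, 0, 0], [0, 0, 0], 0.4], [[0, 0, 0], [0, 0, 0], 0.4]]' | python3 -m handwheel|grep eef;echo '[[[0, 0, 0], [0, 0, 0], 0.4], [[0, 0, 0], [0, 0, 0], 0.4], [[0, 0, 0], [0, 0, 0], 0.4], [[0, 0, 0], [0, 0, 0], 0.4], [[0, 0, 0], [0, 0, 0], 0.4]]' | python3 -m handwheel|grep -v rot; python3 -c "from h import *;print(delta(512.8,-12.4,72,.226))"
```

```text
eef_pos: [512.8, -14.1, 150.8]
eef_pos: [512.2, -11.6, 151.0]
clock: 34.05
eef_pos: [512.7, -12.4, 151.3]
contact_force: [0.4, 0.7, -0.6]
opening: 0.626
grasp_force: 42.8
(array([ 0.1,  0. , 79.3]), array([ 0., -0.,  0.]))
```

Converted, 30 mm / 300 = 0.1, 19 mm / 300 = 0.0633.

```bash
echo '[[[0, 0, 0], [0, 0, 0.1], 0.4], [[0, 0, 0], [0, 0, 0.1], 0.4], [[0, 0, 0], [0, 0, 0.0633], 0.4], [[0, 0, 0], [0, 0, 0], 0.4], [[0, 0, 0], [0, 0, 0], 0.4]]' | python3 -m handwheel|grep eef; echo '[[[0, 0, 0], [0, 0, 0], 0.4], [[0, 0, 0], [0, 0, 0], 0.4], [[0, 0, 0], [0, 0, 0], 0.4], [[0, 0, 0], [0, 0, 0], 0.4], [[0, 0, 0], [0, 0, 0], 0.4]]' | python3 -m handwheel|grep eef;  echo '[[[0, 0, 0], [0, 0, 0.0133], 0.4], [[0, 0, 0], [0, 0, 0.0133], 0.4], [[0, 0, 0], [0, 0, 0.0133], 0.4], [[0, 0, 0], [0, 0, 0], 0.4], [[0, 0, 0], [0, 0, 0], 0.4]]' | python3 -m handwheel;echo '[[[0, 0, 0], [0, 0, 0.005], 0.4], [[0, 0, 0], [0, 0, 0], 0.4], [[0, 0, 0], [0, 0, 0], 0.4], [[0, 0, 0], [0, 0, 0], 0.4], [[0, 0, 0], [0, 0, 0], 0.4]]' | python3 -m handwheel; python3 -c "from h import *;print(delta(512.8,-12.4,57.7,.226))"
```

```text
eef_pos: [512.0, -12.6, 71.7]
eef_pos: [513.1, -12.6, 73.0]
clock: 35.3
eef_pos: [512.2, -12.6, 59.7]
tcp_rot: [-3.141, 0.001, 0.226]
contact_force: [0.3, 1.1, -0.5]
opening: 0.621
grasp_force: 42.8
clock: 35.72
eef_pos: [512.7, -12.6, 58.8]
tcp_rot: [3.142, -0.0, 0.226]
contact_force: [-0.4, -0.0, -0.8]
opening: 0.624
grasp_force: 42.8
(array([ 0.1, -0.1,  1.1]), array([ 0., -0., -0.]))
```

Converted, 0.9 mm / 300 = 0.003.

```bash
echo '[[[0, 0, 0], [0, 0, 0.003], 0.4], [[0, 0, 0], [0, 0, 0], 0.4], [[0, 0, 0], [0, 0, 0], 0.4], [[0, 0, 0], [0, 0, 0], 1], [[0, 0, 0], [0, 0, 0], 1]]' | python3 -m handwheel|grep -v rot; echo '[[[0, 0, 0], [0, 0, 0], 1], [[0, 0, 0], [0, 0, 0], 1], [[0, 0, 0], [0, 0, 0], 1], [[0, 0, 0], [0, 0, 0], 1], [[0, 0, 0], [0, 0, -0.0333], 1]]' | python3 -m handwheel|grep -v rot;echo '[[[0, 0, 0], [0, 0, -0.1], 1], [[0, 0, 0], [0, 0, -0.1333], 1], [[0, 0, 0], [0, 0, -0.1333], 1], [[0, 0, 0], [0, 0, -0.1267], 1], [[0, 0, 0], [0, 0, 0], 1]]' | python3 -m handwheel|grep eef; echo '[[[0, 0, 0], [0, 0, 0], 1], [[0, 0, 0], [0, 0, 0], 1], [[0, 0, 0], [0, 0, 0], 1], [[0, 0, 0], [0, 0, 0], 1], [[0, 0, 0], [0, 0, 0], 1]]' | python3 -m handwheel|grep eef;python3 -c "
from h import *;shot('pc')
a=cv2.imread('pics/pc.png'); s=cams.grab_frame('side')[:,:,::-1]; s=cv2.resize(s[160:340,150:390],(400,300),interpolation=cv2.INTER_CUBIC)
cv2.imwrite('pics/fin.png',np.vstack([np.hstack([cv2.resize(a,(400,300)),s])]))"; python3 ring.py pc 513 -12
```

```text
clock: 36.13
eef_pos: [512.7, -12.6, 57.9]
contact_force: [1.2, -0.9, 0.2]
opening: 0.882
grasp_force: 0.0
clock: 36.55
eef_pos: [511.5, -12.5, 66.8]
contact_force: [0.1, 0.2, -0.6]
opening: 1.0
grasp_force: 0.0
eef_pos: [516.4, -12.7, 223.9]
eef_pos: [511.9, -12.6, 214.6]
pc [513.   -13.25] 67.840355
```

View pics/fin.png

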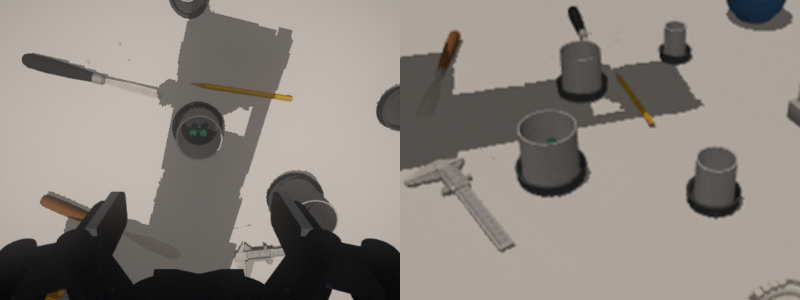

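All four rings stand level in their formers. I'll use the last picture to check the seated heights by overlaying the expected rims in the side view.

```bash
python3 -c "
from h import *
im=cams.grab_frame('side')[:,:,::-1].copy(); c=P('side'); out=[]
for x,y,d,h in [(662.3,33,32,52),(598.6,-267.7,43,57),(513,-13,54,62),(439.3,-175,65,67)]:
    q=circ(c,x,y,h,d); u=q.mean(0).astype(int); o=u-[33,20]
    v=cv2.resize(im[o[1]:o[1]+50,o[0]:o[0]+66],(396,300),interpolation=cv2.INTER_CUBIC)
    cv2.polylines(v,[((q-o+.5)*6).astype(int)],True,(0,0,255),1); cv2.polylines(v,[((circ(c,x,y,h-46 if d==32 else 6,d)-o+.5)*6).astype(int)],True,(0,255,0),1); out.append(v)
cv2.imwrite('pics/chk.png',np.vstack([np.hstack(out[:2]),np.hstack(out[2:])]))"
```

```text
(no output)
```

View pics/chk.png

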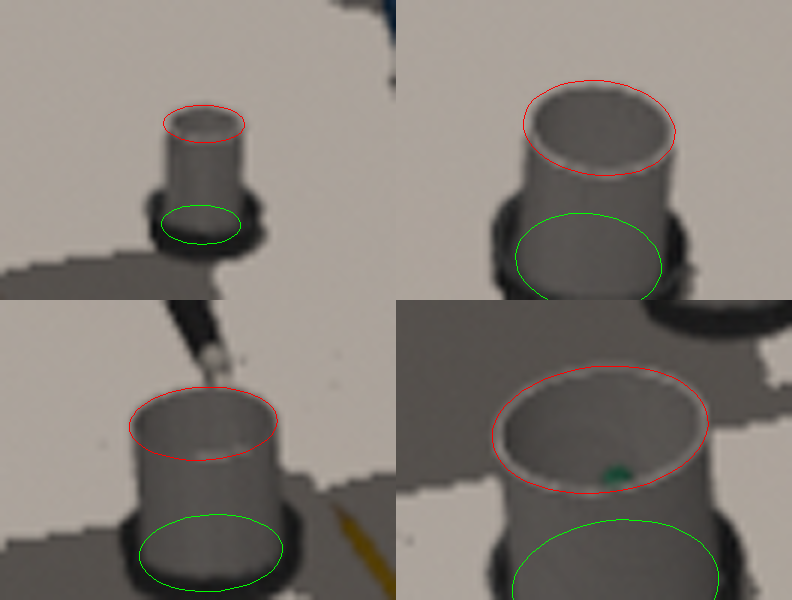

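The real rims sit on the expected seated rims (red) within about 1 px for all four rings. Handing in.

```bash
python3 -c "
from rig import r
print(r.sign_off())"
```

```text
the job is handed in; nothing more can be done
None
```

All four rings were released in their own formers, look level and fully home in the last pictures, and the job was handed in at about 37 s of the 106 s; the sign-off returned no verdict.

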